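Pop open the touch-latch cupboard

TASK

Two low cupboards without handles stand on the table, and a roll of tape stands in the way of the wider one's door. With the fingertips, slide the roll along the table, without lifting it, to where the door will not hit it; then press the wider cupboard's door in at its thumb pad and let go, so that its touch latch releases and the spring swings the door ajar. Keep the narrower cupboard shut, leave everything else where it stands, and finish with the hand clear.

Things in the scene. Friction and masses are not known exactly. Their poses are not given: they have to be found in the camera images.
- wide_cupboard: The wider of two grey cupboards, fixed to the table: 130 deep (x), 170 wide (y), 110 high, origin at the centre of its underside, on the table. Its x axis points from the door to the back. A plain grey door, 14 thick and 103 high, covers the whole front; the door's outer face lies 85 mm in front of the origin (x = -0.085) when shut. The door is hinged on the cupboard's +y side (steel hinge barrels) and its free edge is at y = -0.085. No handle.
- wide_door_pad (a point): Middle of the round thumb pad (26 across, 2 proud) on the outer face of the wide door, 26 mm from the free edge and 26 mm below the door's top, 82 mm above the table. Axes as the door: x points into the cupboard. Press here along +x.
- wide_door (a joint): Angle of the wide door: 0 is latched shut, positive is open (towards the robot), -0.034 is pressed in to the stop (about 5 mm at the pad). Pressing it in nearly to the stop (about 2 to 3 N at the pad) trips the latch; once let go, a soft spring swings the door to about 0.5 and holds it there (free edge about 80 mm out from the shut face). Pressed less, it returns to 0, still latched.
- tape_roll_center (a point): Middle of the tape roll that lies flat in front of the wide door: ring 104 mm across, 50 mm high, open hole about 70 mm across through it, 0.14 to 0.28 kg, loose. Point half-way up, 25 mm above the table, on the ring's axis (z). It is the only ring standing in front of the cupboards.
- narrow_cupboard: The narrower grey cupboard, fixed: 130 deep, 110 wide, 110 high, same make and axes, origin at the centre of its underside; it has the same kind of touch-latch door, which must stay shut.
- narrow_door (a joint): Angle of the narrow cupboard's door, 0 shut, positive open, -0.05 pressed to its stop.
- dose_cup_center (a point): Middle of a small clear plastic cup, 51 across and 35 high, loose, standing in front of the narrow cupboard; leave it. Half-way up, 17 mm above the table.
- sanding_block: Foam sanding block, 62 x 115 x 31 mm high, loose, lying at the front right of the table; leave it. Origin at the centre of its underside.
- clear_cup: Clear plastic cup, 69 across, 61 high, loose, standing to the left of the cupboards; leave it. Origin at the centre of its underside.
Things that resemble listed ones, but are neither listed nor needed, are in the scene too. Leave any orange or purple look-alike of the part that bears tape_roll_center alone.

How it is judged:
By the outcome, as a careful person would: the job done as asked, in the order asked, and still so for the second after the job is handed in, with the robot touching nothing.
It also fails if it takes over 58 s, if anything falls off the work surface, if the arm or the gripper's body presses on something with over 40 N, if the wrist force passes 120 N, or if a joint passes its speed limit or range.

ROBOT

A 6-joint arm with a two-finger parallel gripper is mounted at the origin on a cart in front of the work surface, level with it; the furniture and walls round the work are solid. World frame = base frame: x ahead of the robot, y to its left, z up, the work surface at z = 0. Lengths are in m, angles in rad, forces in N, time in s.
With the tool pointing down it reaches from about 0.425 to 0.95 m from the base axis. Payload 3.5 kg.
Tool frame: the origin (TCP) lies between the finger pads; the fingertips stand 14 mm ahead of it and the grasp point (between the pads) lies 5 mm behind it; z points along the fingers, y is the line along which they close (so a half turn about z gives the same grasp; the last joint's range is limited). The gripper opens to 85 mm and grips with 20 to 120 N. Pads are 22 mm wide; open, the fingers measure 114 mm over their backs; the gripper's body (76 mm by 85 mm) begins 54 mm behind the grasp point. The pads swing forward as they close: fully open they stand 13 mm farther back than shut.
Start: joints at [-1.258, 0.286, 1.577, -0, 1.279, -0.15], TCP at [0.301, -0.604, 0.245] pointing down, gripper open.
Joint ranges: [-2.77, 2.77], [-0.9, 2.22], [0.21, 2.48], [-1.53, 4.67], [0.24, 2.81], [-2.84, 2.84]. Speed limits (rad/s): [2.79, 2.79, 3.14, 3.14, 3.14, 3.14].

INTERFACE

Orientations are given as a unit quaternion [x, y, z, w].
In Python, from plant import * gives the robot as it stands.
- The arm moves only by the tool step_arm, never from a script. Its argument "commands" is a list of rows, each an object of numbers: "gripper": the gripper's target within -1 to 1 (shut at 1, half-way at 0, fully open at -1); "x", "y", "z": the shift along the tool's x, y, z in mm; "spin": the turn about the tool's z in degrees. A call has exactly 10 rows; each row shifts and turns the commanded pose from where the row before left it, along the tool's axes as they then stand; what a row does not reach is not made up. A row lasts 1/10 s, in which the tool goes at most 50 mm and 8.59 degrees, less where a joint would pass 70% of its speed; a pose out of reach is approached as far as the arm can. A call with a gripper value outside its range is refused whole. The fingers move at their own pace and stop on an object; "force" is the grip in N (left out, the last holds). Time passes only in rows, so rows that do not move let the fingers close, or fill a call up. It gives the time, the measured TCP pose, the force, the opening and the grip force at its end, in the units of the state.
- get_state(): the state, without advancing time (a new reading comes with each control period).
- read_camera(name): name is "scene" or "top" or "wrist"; returns a dict with "color" (420x560x3 uint8, red, green, blue), "z_map" (420x560 float32, m along the optical axis (not along the pixel's ray), 0 where there is no reading), "fx", "fy", "cx", "cy" (pixels), "eye" and "attitude" of the camera in the world; the wrist camera has in their place "mount" (4x4, takes a point from camera to tool coordinates, whose origin is the TCP and whose axes are the flange's). Camera axes: x right, y up, looking along -z (the intrinsics and any distortion apply to the point x, -y, -z); pixel columns grow to the right and rows downward; lengths in m; the calibration is good to about 2 mm. A picture is of the moment at which its call begins: read the wrist's pose just before it.
- sign_off(): hands the job in; it is judged then, once.
The state is a dict: "time": time; "qpos": joint angles; "dq": joint speeds; "joint_efforts": joint torques, N m; "eef_pos": TCP position; "tcp_rot": TCP orientation; "contact_force": force on the tool from outside, world axes, zero at the start; "wrist_torque": the same for the moment, N m; "opening": opening from 0.0 (shut) to 1.0 (fully open); "finger_force": force on a finger pad.
Only numpy, scipy, OpenCV 4.12 (cv2) and the standard library are available. Lean on these libraries where they do the work, as an engineer would, in place of code of your own. Each camera call takes 0.05 s, during which the arm holds its last target. There are 200 camera calls.

## Working session

There is one attempt and no reset: what is moved stays moved. The work goes in short steps, Python scripts to look and compute and a tool call to move; the robot and the scene stay as the last step left them, time stands still between calls to the robot, and variables do not carry over. Pictures are saved under pics/ and viewed, at most 10 in all, crops included, and the job is handed in when it is done.

Besides the shell and the picture viewer there is one more tool, called after "Call:" by a JSON object that holds its "api" and its "payload", one argument or row to a line. step_arm: Moves the arm, as the interface text tells. Its arguments: {"type":"object","properties":{"commands":{"type":"array"},"force":{"type":"number"}},"required":["commands"]}

```bash
mkdir -p pics; cat > h.py <<'E'
from plant import *
import numpy as np, cv2
def grab(n):
    c=read_camera(n); np.savez(f'{n}.npz',**{k:np.array(v) for k,v in c.items()}); return c
def save(c,f): cv2.imwrite(f,np.array(c['color'])[:,:,::-1])
E
python3 - <<'E'
from h import *
for n in('scene','top'):
    c=grab(n); save(c,f'pics/{n}0.png'); print(n,c['fx'],c['fy'],c['cx'],c['cy'],c['eye'],c['attitude'],[k for k in c])
print(get_state())
E
```

```text
scene 387.5161176241645 387.5161176241645 277.59583121914653 201.2793533349646 [-0.16263927  0.45916388  0.87010871] [-0.18641677  0.34860088  0.8122623  -0.42890112] ['color', 'z_map', 'fx', 'fy', 'cx', 'cy', 'eye', 'attitude']
top 386.62410110751176 386.62410110751176 283.6706624062932 207.44687422778992 [0.39660757 0.02124932 1.01548011] [ 0.04285789 -0.05169191 -0.69547043  0.71541039] ['color', 'z_map', 'fx', 'fy', 'cx', 'cy', 'eye', 'attitude']
{'time': 0.1, 'qpos': array([-1.25797117e+00,  2.87112923e-01,  1.57801078e+00,  7.59468484e-06,
        1.27863482e+00, -1.50025208e-01]), 'dq': array([-0.0008799 , -0.00315477, -0.00272664, -0.00013231, -0.00030772,
        0.00024539]), 'joint_efforts': array([ 3.75374066e-04, -4.07297230e+01, -2.93699938e+01, -1.28555530e-04,
        3.42167405e-03, -7.09174159e-06]), 'eef_pos': array([ 0.30122526, -0.60343047,  0.24407231]), 'tcp_rot': array([ 9.73340178e-01,  2.29363740e-01, -8.44303250e-05, -1.07964435e-03]), 'contact_force': array([ 0.19672089, -0.16758547, -0.39191636]), 'wrist_torque': array([ 0.02312021, -0.03280732,  0.0153477 ]), 'finger_force': 0.0, 'opening': 0.9984004323574415}
```

View pics/scene0.png

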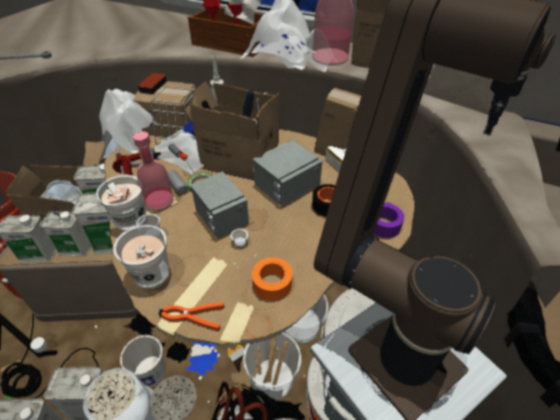

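View pics/top0.png

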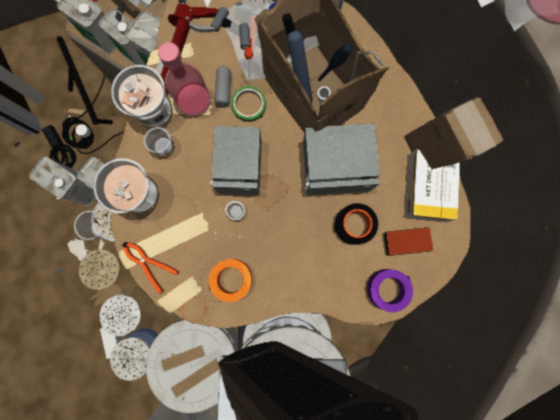

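The top view has up = +x and left = +y.
- **Cupboards:** wide at (342,157), narrow at (236,160).
- **Ring candidates:** black roll at (357,224), orange ring (230,281), purple ring (391,291), green ring behind the cupboards (248,102).
- **Choice:** only the black one stands in front of the wide door, so it's the target.
- **Leave alone:** dose cup (235,211), sanding block (409,241), clear cup (158,142).

```bash
cat >> h.py <<'E'
from scipy.spatial.transform import Rotation as R
def load(n): return dict(np.load(f'{n}.npz'))
def world(c):
    z=c['z_map'].astype(float); v,u=np.mgrid[:z.shape[0],:z.shape[1]]
    p=np.stack([(u-c['cx'])/c['fx']*z,-(v-c['cy'])/c['fy']*z,-z],-1)
    return p@R.from_quat(c['attitude']).as_matrix().T+c['eye']
def plane(c,u,v,h):
    d=R.from_quat(c['attitude']).as_matrix()@np.array([(u-c['cx'])/c['fx'],-(v-c['cy'])/c['fy'],-1]); e=np.array(c['eye'])
    return e+d*(h-e[2])/d[2]
E
python3 - <<'E'
from h import *
c=load('top'); W=world(c); 
print('table z',np.median(W[225:245,270:300,2]), W[224,340],W[157,342],W[157,236])
def comp(x0,x1,y0,y1,zl,zh):
    m=np.zeros(W.shape[:2],np.uint8); s=W[y0:y1,x0:x1]
    m[y0:y1,x0:x1]=((s[...,2]>zl)&(s[...,2]<zh)).astype(np.uint8)
    return m
for n,b,zl,zh in [('wide',(295,395,115,200),.095,.125),('narrow',(205,270,115,200),.095,.125)]:
    m=comp(*b,zl,zh); P=W[m>0][:,:2].astype(np.float32); r=cv2.minAreaRect(P); print(n,len(P),r,cv2.boxPoints(r).round(4).tolist(),W[m>0][:,2].mean())
for n,b,zl,zh in [('roll',(325,385,200,250),.035,.06),('orange',(200,260,255,305),.01,.08),('purple',(360,420,262,320),.01,.08),('dose',(220,250,198,225),.015,.05),('sand',(384,440,222,262),.015,.05)]:
    m=comp(*b,zl,zh); P=W[m>0]; 
    if len(P)<5: print(n,len(P)); continue
    print(n,len(P),cv2.minAreaRect(P[:,:2].astype(np.float32)),cv2.minEnclosingCircle(P[:,:2].astype(np.float32)),P[:,2].mean())
im=cv2.resize(c['color'][110:320,200:450,::-1],(750,600),interpolation=cv2.INTER_CUBIC)
cv2.imwrite('pics/crop1.png',im)
E
```

```text
table z 0.0007879089604476697 [ 0.48895259 -0.13157486  0.05007326] [ 0.64555363 -0.12571441  0.10957939] [0.63736489 0.1292937  0.11045724]
wide 4300 ((0.6670854091644287, -0.11793427914381027), (0.18937726318836212, 0.18319842219352722), 5.448973655700684) [[0.5641000270843506, -0.0357000008225441], [0.5814999938011169, -0.21809999644756317], [0.7699999809265137, -0.20010000467300415], [0.7526000142097473, -0.017799999564886093]] 0.11062129397286186
narrow 2750 ((0.6386449337005615, 0.1312844306230545), (0.11003051698207855, 0.15190765261650085), 89.89937591552734) [[0.5626000165939331, 0.07639999687671661], [0.7145000100135803, 0.07609999924898148], [0.7146999835968018, 0.18619999289512634], [0.5627999901771545, 0.18639999628067017]] 0.11065084861450881
roll 901 ((0.49330687522888184, -0.17363886535167694), (0.10292670875787735, 0.10216560959815979), 88.90965270996094) ((0.49135562777519226, -0.1732202023267746), 0.05426624044775963) 0.049942272947178214
orange 986 ((0.3436109721660614, 0.13836011290550232), (0.10170205682516098, 0.1024942398071289), 1.5356206893920898) ((0.34267929196357727, 0.14102481305599213), 0.05424055457115173) 0.04829598022037403
purple 1159 ((0.3294651210308075, -0.2589131295681), (0.10415181517601013, 0.10176892578601837), 84.8432846069336) ((0.3313153386116028, -0.26041170954704285), 0.054235395044088364) 0.04534968484489126
dose 172 ((0.5184892416000366, 0.13610945641994476), (0.04707958921790123, 0.04900944232940674), 2.85794734954834) ((0.5185717940330505, 0.13610780239105225), 0.025425491854548454) 0.031142777843336328
sand 1117 ((0.4527023732662201, -0.31067827343940735), (0.06204050034284592, 0.11552505940198898), 7.549014568328857) ((0.45226117968559265, -0.310998797416687), 0.06332949548959732) 0.031375789766611754
```

View pics/crop1.png

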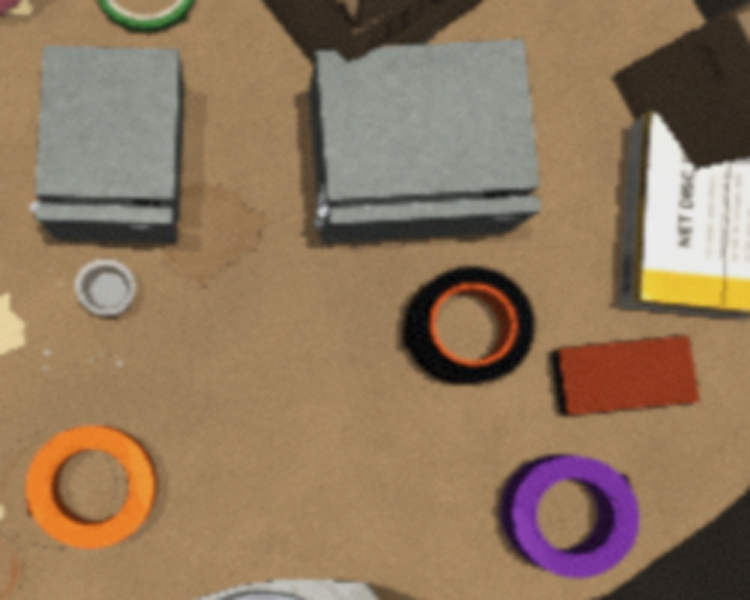

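The crop confirms the choice. The black roll with the orange core is at crop (470,325), in front of the free-edge half of the wide door. The hinge barrels are on the left at (322,212), and the pad shows faintly near (510,215).

```bash
python3 - <<'E'
from h import *
for n in('top','scene'):
    c=load(n); W=world(c)
    m=(W[...,2]>.02)&(W[...,2]<.09)&(W[...,0]>.545)&(W[...,0]<.60)&(W[...,1]<-.05)&(W[...,1]>-.20)
    P=W[m]
    if len(P)>20:
        k=np.ones(len(P),bool)
        for _ in range(5):
            f=np.polyfit(P[k,1],P[k,0],1); r=P[:,0]-np.polyval(f,P[:,1]); k=abs(r)<.006
        print(n,len(P),k.sum(),'x=a*y+b',f,'yaw',np.degrees(-np.arctan(f[0])),r[k].std())
    m=(abs(W[...,2]-.1105)<.006)&(W[...,0]>.54)&(W[...,0]<.78)&(W[...,1]<.01)&(W[...,1]>-.25)&(np.ptp(c['color'].astype(int),axis=2)<25)
    m=cv2.morphologyEx(m.astype(np.uint8),cv2.MORPH_OPEN,np.ones((3,3)))
    r=cv2.minAreaRect(W[m>0][:,:2].astype(np.float32)); print(n,'top',r,cv2.boxPoints(r).round(3).tolist())
E
```

```text
top 268 265 x=a*y+b [-0.09073042  0.56329523] yaw 5.184275293301051 0.000436209034288931
top top ((0.651721715927124, -0.12584491074085236), (0.15367081761360168, 0.1703484207391739), 5.424665927886963) [[0.5669999718666077, -0.04800000041723251], [0.5830000042915344, -0.21799999475479126], [0.7360000014305115, -0.2029999941587448], [0.7200000286102295, -0.03400000184774399]]
scene 580 567 x=a*y+b [-0.08882324  0.56233692] yaw 5.075875848973147 0.0014817403193348375
scene top ((0.6504546403884888, -0.1262694001197815), (0.15878576040267944, 0.17411015927791595), 4.877714157104492) [[0.5640000104904175, -0.04600000008940697], [0.5789999961853027, -0.2199999988079071], [0.7369999885559082, -0.20600000023841858], [0.722000002861023, -0.032999999821186066]]
```

Call:
{"api": "step_arm", "payload": {
  "commands": [
    {"gripper": 1, "spin": 7},
    {"gripper": 1, "spin": 7},
    {"gripper": 1, "spin": 7.3},
    {"gripper": 1, "x": 22, "y": -40},
    {"gripper": 1, "x": 22, "y": -40},
    {"gripper": 1, "x": 22, "y": -40},
    {"gripper": 1, "x": 22, "y": -40},
    {"gripper": 1, "x": 22, "y": -40},
    {"gripper": 1, "x": 22, "y": -40},
    {"gripper": 1, "x": 22, "y": -40}
  ],
  "force": 40
}}

```text
invalid input
```

Call:
{"api": "step_arm", "payload": {
  "commands": [
    {"gripper": 1, "x": 0, "y": 0, "z": 0, "spin": 7},
    {"gripper": 1, "x": 0, "y": 0, "z": 0, "spin": 7},
    {"gripper": 1, "x": 0, "y": 0, "z": 0, "spin": 7.3},
    {"gripper": 1, "x": 22, "y": -40, "z": 0, "spin": 0},
    {"gripper": 1, "x": 22, "y": -40, "z": 0, "spin": 0},
    {"gripper": 1, "x": 22, "y": -40, "z": 0, "spin": 0},
    {"gripper": 1, "x": 22, "y": -40, "z": 0, "spin": 0},
    {"gripper": 1, "x": 22, "y": -40, "z": 0, "spin": 0},
    {"gripper": 1, "x": 22, "y": -40, "z": 0, "spin": 0},
    {"gripper": 1, "x": 22, "y": -40, "z": 0, "spin": 0}
  ],
  "force": 40
}}

```text
time: 1.1
eef_pos: [0.4295, -0.3092, 0.2449]
tcp_rot: [0.999, 0.045, -0.0, -0.0]
contact_force: [0.7, -0.5, 0.5]
opening: 0.003
finger_force: 0.0
```

Call:
{"api": "step_arm", "payload": {
  "commands": [
    {"gripper": 1, "x": 18.5, "y": -32.5, "z": 15, "spin": 0},
    {"gripper": 1, "x": 18.5, "y": -32.5, "z": 15, "spin": 0},
    {"gripper": 1, "x": 18.5, "y": -32.5, "z": 15, "spin": 0},
    {"gripper": 1, "x": 18.5, "y": -32.5, "z": 15, "spin": 0},
    {"gripper": 1, "x": 0, "y": 0, "z": 35, "spin": 0},
    {"gripper": 1, "x": 0, "y": 0, "z": 35, "spin": 0},
    {"gripper": 1, "x": 0, "y": 0, "z": 35, "spin": 0},
    {"gripper": 1, "x": 0, "y": 0, "z": 30, "spin": 0},
    {"gripper": 1, "x": 0, "y": 0, "z": 18, "spin": 0},
    {"gripper": 1, "x": 0, "y": 0, "z": 0, "spin": 0}
  ]
}}

```text
time: 2.1
eef_pos: [0.4884, -0.1733, 0.0288]
tcp_rot: [0.999, 0.045, -0.003, -0.002]
contact_force: [-0.8, 0.7, 0.5]
opening: 0.002
finger_force: 0.0
```

Call:
{"api": "step_arm", "payload": {
  "commands": [
    {"gripper": 1, "x": -0.5, "y": -6, "z": 0, "spin": 0},
    {"gripper": 1, "x": -0.5, "y": -6, "z": 0, "spin": 0},
    {"gripper": 1, "x": -0.5, "y": -6, "z": 0, "spin": 0},
    {"gripper": 1, "x": -0.5, "y": -6, "z": 0, "spin": 0},
    {"gripper": 1, "x": -0.8, "y": -10, "z": 0, "spin": 0},
    {"gripper": 1, "x": -0.8, "y": -12, "z": 0, "spin": 0},
    {"gripper": 1, "x": -0.8, "y": -12, "z": 0, "spin": 0},
    {"gripper": 1, "x": -0.8, "y": -12, "z": 0, "spin": 0},
    {"gripper": 1, "x": -0.8, "y": -12, "z": 0, "spin": 0},
    {"gripper": 1, "x": -0.8, "y": -12, "z": 0, "spin": 0}
  ]
}}

```text
time: 3.1
eef_pos: [0.4756, -0.0808, 0.0323]
tcp_rot: [0.999, 0.046, -0.0, -0.0]
contact_force: [0.9, -1.7, 1.4]
opening: -0.0
finger_force: 0.7
```

Call:
{"api": "step_arm", "payload": {
  "commands": [
    {"gripper": 1, "x": -1, "y": -14, "z": 0, "spin": 0},
    {"gripper": 1, "x": -1, "y": -15, "z": 0, "spin": 0},
    {"gripper": 1, "x": -1, "y": -15, "z": 0, "spin": 0},
    {"gripper": 1, "x": -1, "y": -15, "z": 0, "spin": 0},
    {"gripper": 1, "x": -1, "y": -15, "z": 0, "spin": 0},
    {"gripper": 1, "x": -1, "y": -15, "z": 0, "spin": 0},
    {"gripper": 1, "x": -1, "y": -14, "z": 0, "spin": 0},
    {"gripper": 1, "x": -1, "y": -12, "z": 0, "spin": 0},
    {"gripper": 1, "x": -1, "y": -9, "z": 0, "spin": 0},
    {"gripper": 1, "x": -1, "y": -7, "z": 0, "spin": 0}
  ]
}}

```text
time: 4.1
eef_pos: [0.4537, 0.0485, 0.0323]
tcp_rot: [0.999, 0.046, -0.0, -0.0]
contact_force: [-0.5, -0.4, 0.3]
opening: -0.002
finger_force: 0.5
```

```bash
python3 - <<'E'
from h import *
print(get_state()['eef_pos'],get_state()['contact_force'])
c=grab('top'); save(c,'pics/top1.png'); W=world(c)
m=(W[...,2]>.04)&(W[...,2]<.055)&(c['color'].max(2)<45)&(W[...,0]>.35)&(W[...,0]<.56)&(abs(W[...,1])<.2)
print(m.sum(),cv2.minAreaRect(W[m][:,:2].astype(np.float32)))
E
```

```text
[0.45371004 0.04846423 0.03227181] [-0.53981308 -0.42784887  0.31722952]
9 ((0.4492032825946808, -0.01839076355099678), (0.0023546561133116484, 0.017375724390149117), 77.77550506591797)
```

View pics/top1.png

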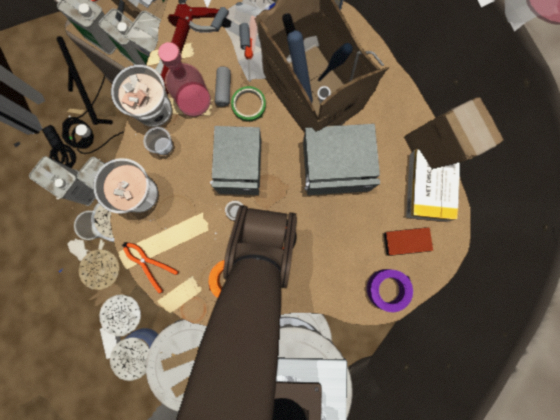

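The roll is out from in front of the door and now under the arm, near (262,232). I'll centre the finger in the hole, lift straight out and move above the standoff point.

Call:
{"api": "step_arm", "payload": {
  "commands": [
    {"gripper": 1, "x": 0, "y": 8, "z": 0, "spin": 0},
    {"gripper": 1, "x": 0, "y": 8, "z": 0, "spin": 0},
    {"gripper": 1, "x": 0, "y": 0, "z": -25, "spin": 0},
    {"gripper": 1, "x": 0, "y": 0, "z": -40, "spin": 0},
    {"gripper": 1, "x": 0, "y": 0, "z": -40, "spin": 0},
    {"gripper": 1, "x": 0, "y": 0, "z": -25, "spin": 0},
    {"gripper": 1, "x": 10, "y": 45, "z": 0, "spin": 0},
    {"gripper": 1, "x": 10, "y": 45, "z": 0, "spin": 0},
    {"gripper": 1, "x": 10, "y": 45, "z": 0, "spin": 0},
    {"gripper": 1, "x": 10, "y": 45, "z": 0, "spin": 0}
  ]
}}

```text
time: 5.15
eef_pos: [0.5117, -0.1469, 0.1625]
tcp_rot: [0.999, 0.045, 0.0, 0.0]
contact_force: [0.8, 1.3, 0.9]
opening: 0.0
finger_force: 0.0
```

```bash
python3 - <<'E'
from h import *
s=get_state();print(s['eef_pos'],s['contact_force'],s['tcp_rot'])
c=grab('top'); W=world(c)
m=(W[...,2]>.035)&(W[...,2]<.06)&(W[...,0]>.35)&(W[...,0]<.56)&(W[...,1]>-.06)&(W[...,1]<.105)
print(m.sum(),cv2.minAreaRect(W[m][:,:2].astype(np.float32)))
c=grab('wrist');save(c,'pics/wrist1.png')
T=np.array(c['mount']);z=c['z_map'].astype(float);v,u=np.mgrid[:420,:560]
p=np.stack([(u-c['cx'])/c['fx']*z,-(v-c['cy'])/c['fy']*z,-z],-1)@T[:3,:3].T+T[:3,3]
w=p@R.from_quat(s['tcp_rot']).as_matrix().T+s['eef_pos']
np.save('w.npy',w)
m=(w[...,2]>.104)&(w[...,2]<.115)&(z>0)&(w[...,0]>.5)&(w[...,0]<.7)
if m.sum()>50: print(m.sum(),cv2.boxPoints(cv2.minAreaRect(w[m][:,:2].astype(np.float32))))
E
```

```text
[ 0.51165191 -0.1469147   0.16246602] [0.7883846  1.27120991 0.88654342] [9.98997131e-01 4.47735749e-02 2.35917838e-04 6.27949274e-05]
929 ((0.4218866229057312, 0.03999850153923035), (0.10327094793319702, 0.16876664757728577), 74.9650650024414)
40011 [[ 0.5643325  -0.04233862]
 [ 0.57964635 -0.2119597 ]
 [ 0.63479125 -0.20698106]
 [ 0.6194774  -0.03735997]]
```

View pics/wrist1.png

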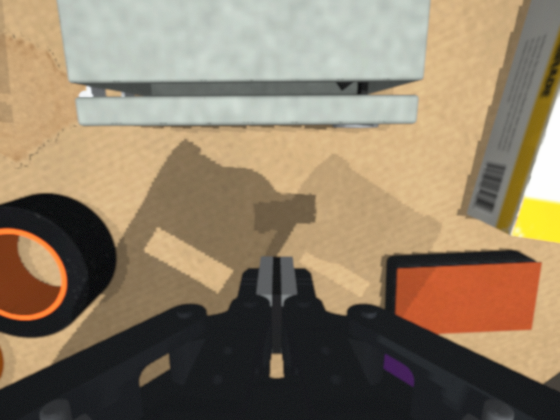

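The wrist view shows the shut wide door with its front edge from (78,125) to (417,123) and the pad bulge at (365,126). The roll is well to the left at (45,265), and the sanding block (465,295) hasn't been disturbed.

Call:
{"api": "step_arm", "payload": {
  "commands": [
    {"gripper": 1, "x": 0, "y": 24, "z": 0, "spin": 0},
    {"gripper": 1, "x": 0, "y": 23.5, "z": 0, "spin": 0},
    {"gripper": 1, "x": 0, "y": 0, "z": 24, "spin": 0},
    {"gripper": 1, "x": 0, "y": 0, "z": 24, "spin": 0},
    {"gripper": 1, "x": 0, "y": 0, "z": 24, "spin": 0},
    {"gripper": 1, "x": 15, "y": 0, "z": 0, "spin": 0},
    {"gripper": 1, "x": 15, "y": 0, "z": 0, "spin": 0},
    {"gripper": 1, "x": 8, "y": 0, "z": 0, "spin": 0},
    {"gripper": 1, "x": 0, "y": 0, "z": 0, "spin": 0},
    {"gripper": 1, "x": 0, "y": 0, "z": 0, "spin": 0}
  ]
}}

```text
time: 6.25
eef_pos: [0.5534, -0.1879, 0.0903]
tcp_rot: [0.999, 0.045, -0.0, -0.0]
contact_force: [0.6, 0.1, -0.1]
opening: 0.002
finger_force: 0.0
```

```bash
python3 - <<'E'
from h import *
s=get_state();print(s['eef_pos'],s['contact_force'],s['tcp_rot'])
c=grab('wrist');save(c,'pics/wrist2.png')
w=np.load('w.npy')
m=(w[...,2]>.046)&(w[...,2]<.053)&(w[...,1]>-.1);m[:,140:]=0
print('roll',m.sum(),w[m].min(0),w[m].max(0))
E
```

```text
[ 0.55335762 -0.18785337  0.09028568] [ 0.60042311  0.1259856  -0.12485824] [ 9.98965633e-01  4.54705283e-02 -2.85823594e-04 -1.13615844e-04]
roll 6069 [ 0.39676704 -0.04900097  0.04600069] [0.58958263 0.05451504 0.05299435]
```

View pics/wrist2.png

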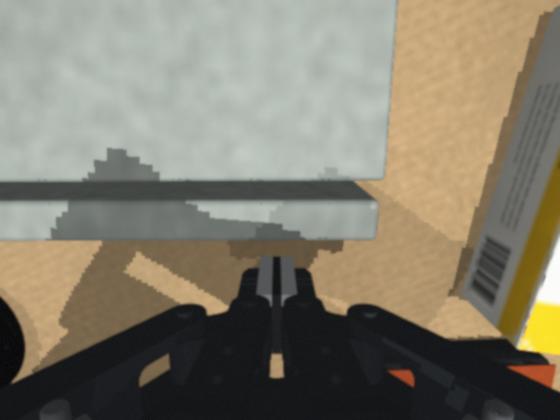

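```bash
python3 - <<'E'
from h import *
c=load('wrist');T=c['mount'];z=c['z_map'].astype(float);v,u=np.mgrid[:420,:560]
p=np.stack([(u-c['cx'])/c['fx']*z,-(v-c['cy'])/c['fy']*z,-z],-1)@T[:3,:3].T+T[:3,3]
print(c['fx'],c['cx'],T.round(3).tolist())
for q in [(220,370),(220,374),(220,380),(235,300),(238,300),(100,388),(265,270),(265,285),(260,277),(275,277)]: print(q,z[q].round(4),(p[q]*1000).round(1))
E
```

```text
359.5543170228699 276.237872878444 [[-0.0, 0.965, 0.26, 0.065], [1.0, 0.0, -0.001, -0.0], [-0.001, 0.26, -0.965, -0.13], [0.0, 0.0, 0.0, 1.0]]
(220, 370) 0.1169 [ 33.2  30.5 -17.3]
(220, 374) 0.1154 [ 33.6  31.3 -18.7]
(220, 380) 0.2265 [ 3.2 65.4 88.1]
(235, 300) 0.1159 [ 28.8   7.6 -19.5]
(238, 300) 0.1172 [ 27.4   7.7 -18.4]
(100, 388) 0.1039 [ 70.2  32.3 -20.7]
(265, 270) 0.1394 [10.2 -2.4 -0.1]
(265, 285) 0.1403 [9.8 3.4 0.7]
(260, 277) 0.1434 [10.5  0.3  4.1]
(275, 277) 0.1304 [10.2  0.3 -9.5]
```

The close view puts the free edge at tool y ≈ +32 mm, so the pad is at about +6. The gap from finger to pad is about 15 mm. I'll shift over 5 mm and approach slowly.

Call:
{"api": "step_arm", "payload": {
  "commands": [
    {"gripper": 1, "x": 0, "y": 5, "z": 0, "spin": 0},
    {"gripper": 1, "x": 4, "y": 0, "z": 0, "spin": 0},
    {"gripper": 1, "x": 4, "y": 0, "z": 0, "spin": 0},
    {"gripper": 1, "x": 3, "y": 0, "z": 0, "spin": 0},
    {"gripper": 1, "x": 2, "y": 0, "z": 0, "spin": 0},
    {"gripper": 1, "x": 2, "y": 0, "z": 0, "spin": 0},
    {"gripper": 1, "x": 1, "y": 0, "z": 0, "spin": 0},
    {"gripper": 1, "x": 1, "y": 0, "z": 0, "spin": 0},
    {"gripper": 1, "x": 0, "y": 0, "z": 0, "spin": 0},
    {"gripper": 1, "x": 0, "y": 0, "z": 0, "spin": 0}
  ]
}}

```text
time: 7.3
eef_pos: [0.571, -0.1914, 0.0903]
tcp_rot: [0.999, 0.046, -0.0, 0.0]
contact_force: [-2.6, -1.8, 0.3]
opening: 0.001
finger_force: 1.1
```

Call:
{"api": "step_arm", "payload": {
  "commands": [
    {"gripper": 1, "x": 1, "y": 0, "z": 0, "spin": 0},
    {"gripper": 1, "x": 0, "y": 0, "z": 0, "spin": 0},
    {"gripper": 1, "x": 1, "y": 0, "z": 0, "spin": 0},
    {"gripper": 1, "x": 0, "y": 0, "z": 0, "spin": 0},
    {"gripper": 1, "x": 1, "y": 0, "z": 0, "spin": 0},
    {"gripper": 1, "x": 0, "y": 0, "z": 0, "spin": 0},
    {"gripper": 1, "x": 0, "y": 0, "z": 0, "spin": 0},
    {"gripper": 1, "x": 0, "y": 0, "z": 0, "spin": 0},
    {"gripper": 1, "x": 0, "y": 0, "z": 0, "spin": 0},
    {"gripper": 1, "x": 0, "y": 0, "z": 0, "spin": 0}
  ]
}}

```text
time: 8.3
eef_pos: [0.5728, -0.1911, 0.0902]
tcp_rot: [0.999, 0.046, -0.002, -0.0]
contact_force: [-7.3, -2.5, 2.5]
opening: 0.004
finger_force: 3.5
```

About 7 N over 2 mm, so the door is at its stop. Now I'll let go, straight back and then up.

Call:
{"api": "step_arm", "payload": {
  "commands": [
    {"gripper": 1, "x": -10, "y": 0, "z": 0, "spin": 0},
    {"gripper": 1, "x": -25, "y": 0, "z": 0, "spin": 0},
    {"gripper": 1, "x": -35, "y": 0, "z": 0, "spin": 0},
    {"gripper": 1, "x": -35, "y": 0, "z": 0, "spin": 0},
    {"gripper": 1, "x": -30, "y": 0, "z": 0, "spin": 0},
    {"gripper": 1, "x": -10, "y": 0, "z": -20, "spin": 0},
    {"gripper": 1, "x": 0, "y": 20, "z": -40, "spin": 0},
    {"gripper": 1, "x": 0, "y": 40, "z": -25, "spin": 0},
    {"gripper": 1, "x": 0, "y": 40, "z": -20, "spin": 0},
    {"gripper": 1, "x": 0, "y": 40, "z": -20, "spin": 0}
  ]
}}

```text
time: 9.3
eef_pos: [0.4432, -0.3446, 0.2171]
tcp_rot: [0.999, 0.046, 0.002, 0.001]
contact_force: [1.2, -0.3, -0.2]
opening: -0.001
finger_force: 0.0
```

Call:
{"api": "step_arm", "payload": {
  "commands": [
    {"gripper": 1, "x": 0, "y": 40, "z": 0, "spin": 0},
    {"gripper": 1, "x": 0, "y": 40, "z": 0, "spin": 0},
    {"gripper": 1, "x": 0, "y": 40, "z": 0, "spin": 0},
    {"gripper": 1, "x": 0, "y": 40, "z": 0, "spin": 0},
    {"gripper": 1, "x": 0, "y": 0, "z": 0, "spin": 0},
    {"gripper": 1, "x": 0, "y": 0, "z": 0, "spin": 0},
    {"gripper": 1, "x": 0, "y": 0, "z": 0, "spin": 0},
    {"gripper": 1, "x": 0, "y": 0, "z": 0, "spin": 0},
    {"gripper": 1, "x": 0, "y": 0, "z": 0, "spin": 0},
    {"gripper": 1, "x": 0, "y": 0, "z": 0, "spin": 0}
  ]
}}

```text
time: 10.3
eef_pos: [0.4573, -0.5022, 0.2158]
tcp_rot: [0.999, 0.046, 0.0, 0.0]
contact_force: [-0.2, 0.3, -0.7]
opening: 0.001
finger_force: 0.0
```

```bash
python3 - <<'E'
from h import *
s=get_state();print(s['eef_pos'],s['contact_force'])
c=grab('top');save(c,'pics/top2.png');W=world(c)
for n,b,zl,zh in [('roll',(240,320,200,265),.035,.06),('orange',(200,260,255,305),.01,.08),('purple',(360,420,262,320),.01,.08),('dose',(220,250,198,225),.015,.05),('sand',(384,440,222,262),.015,.05)]:
    x0,x1,y0,y1=b;P=W[y0:y1,x0:x1].reshape(-1,3);P=P[(P[:,2]>zl)&(P[:,2]<zh)]
    print(n,len(P),cv2.minAreaRect(P[:,:2].astype(np.float32)))
E
```

```text
[ 0.45734823 -0.50216687  0.21576666] [-0.17233159  0.30495269 -0.7361627 ]
roll 884 ((0.46213477849960327, 0.05000133067369461), (0.1519479900598526, 0.1380712240934372), 3.1134226322174072)
orange 998 ((0.34365546703338623, 0.13840460777282715), (0.10182517766952515, 0.10245227068662643), 0.8185664415359497)
purple 1156 ((0.32991018891334534, -0.2591267228126526), (0.10128507763147354, 0.10429958999156952), 0.17332527041435242)
dose 172 ((0.5188344717025757, 0.13601835072040558), (0.047293614596128464, 0.04891083762049675), 1.2019892930984497)
sand 1110 ((0.4527260959148407, -0.3107771575450897), (0.06198941916227341, 0.11499395966529846), 7.714351177215576)
```

View pics/top2.png

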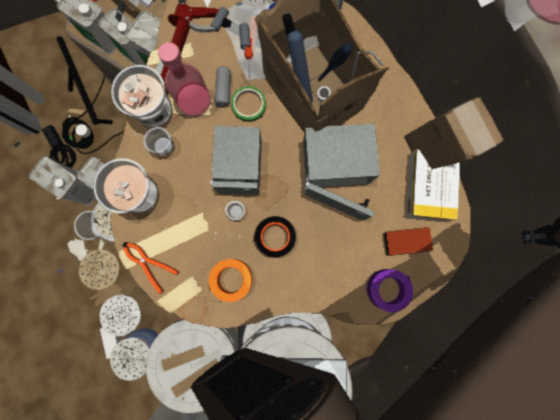

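The wide door is ajar, with its free edge at (370,215). The roll is clear of it at (275,237), the narrow door is still shut at (232,184), and the orange and purple rings, dose cup and sanding block are all where they were. The hand is away from everything.

```bash
python3 -c "
from plant import *
print(sign_off())"
```

```text
the job is handed in; nothing more can be done
None
```

The job is handed in: I slid the black tape roll clear and pressed the wide door, which swung ajar; the final top view showed the narrow cupboard shut, the other things in place and the hand clear.

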